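Feed a bisque tile through the dust hood with the push stick

TASK

Pass the bare tile that lies on the feed bed through the low slot of the dust hood, pushing it from behind with the wooden push stick, until it lies flat on the bed beyond and wholly clear of the hood. The stick is stored with its handle under the low shelf: draw it out by the blade, set it down clear of the shelf and let go, then take it by its handle to push, and finish with the stick drawn out of the hood and laid down. Keep the gripper off the tile and leave the other things on the bench where they are.

Things in the scene. Friction and masses are not known exactly. Their poses are not given: they have to be found in the camera images.
- hood: Grey dust hood, fixed on a flat grey feed bed. Origin on the bench under the hood's middle; y = feed direction (tile enters from -y, leaves to +y), x across, z up. Bed 146 wide, top 10 above the bench, y -450 to +250. Hood y -45 to +45, 180 wide, 146 tall (duct stub to 176).
- slot_in (a point): Middle of the slot's entry, at bed level (10 above the bench); axes as the hood's. The slot runs 90 straight through the hood, 126 wide, from the bed to 26 above the bed. Guide strips 9 high stand on the bed in line with the slot's sides (126 apart) for 180 before the hood and 205 beyond it.
- shelf: Low wooden ware shelf with pots on it, fixed. Origin on the bench at the middle of its front edge; x points to its back (200 deep), y along it (380 long). Board from 110 to 126 above the bench; end panels at y = +-180. The push stick's handle end lies beneath it.
- stick_blade (a point): Point on the push stick's blade 45 behind its tip, half-way up. Stick: pale wood, loose, 220 long, 130 g; flat blade 44 wide, 14 thick all along, upright handle block on its rear end. x along the stick toward the tip, z up when it lies blade down. At the start it lies so on the bench, tip toward the robot, about 100 of it showing from under the shelf.
- stick_handle (a point): Middle of the graspable handle block of the push stick, 145 behind stick_blade and 190 behind the tip, 38 above the stick's underside. Block: 60 long (x), 24 wide (y), from 14 to 60 above the underside, centred across the blade. Same axes as stick_blade. It is too tall for the hood's slot.
- stick_tip (a point): Middle of the push stick's flat front end, 7 above its underside. Same axes.
- tile_center (a point): Centre of the tile: plain off-white bisque, 110 x 110 x 12, about 260 g, loose, flat on the bed before the hood at the start, about square to the bed; z up.
- jar: Bystander: lidded white ceramic jar, 60 across, 68 tall; origin under its centre.
- tub: Bystander: lidded white plastic tub, 72 across, 65 tall; origin under its centre.
- dish: Bystander: round steel dish, 120 across, 22 tall; origin under its centre.
- board: Bystander: blue and white chequered ceramic board, 170 x 170 x 14; origin under its centre.
- brush: Bystander: brush lying on the bench, about 225 long; x along it.
- piece0: Bystander: blue ceramic game piece, disc 34 across, 14 tall; origin under its centre.
- piece1: Bystander: another such game piece.
Not all that is in view belongs to the job. Of the things that look like the part that bears tile_center, the smaller one is meant.

How it is judged:
By the outcome, as a careful person would: the job done as asked, in the order asked, and still so for the second after the job is handed in, with the robot touching nothing.
It also fails if it takes over 61 s, if anything falls off the work surface, if the arm or the gripper's body presses on something with over 40 N, if the wrist force passes 120 N, or if a joint passes its speed limit or range.

ROBOT

A 6-joint arm with a two-finger parallel gripper is mounted at the origin on the work surface. World frame = base frame: x ahead of the robot, y to its left, z up, the work surface at z = 0. Lengths are in m, angles in degrees, forces in N, time in s.
With the tool pointing down it reaches from about 0.375 to 0.9 m from the base axis. Payload 3.1 kg.
Tool frame: the origin (TCP) lies on the front face of the gripper's body, between the roots of the fingers; the fingertips stand 70 mm ahead of it and the grasp point (between the pads) lies 51 mm ahead of it (bot.tip_extent is the distance from the TCP to the fingertips, in m); z points along the fingers, x is the direction in which the jaws open and shut, and the axes are right-handed (so a half turn about z gives the same grasp; the last joint's range is limited). The gripper opens to 87 mm and grips with 3 to 60 N. Pads are 19 mm wide; open, the fingers measure 117 mm over their backs; the gripper's body (75 mm by 190 mm) begins 51 mm behind the grasp point.
Start: joints at [58.413, 30.224, 82.088, -0, 67.689, -10.227], TCP at [0.228, 0.582, 0.292] pointing down, gripper open.
Joint ranges: [-176.69, 176.69], [-43.24, 126.21], [12.49, 139.97], [-82, 262], [0, 151.66], [-163.58, 163.58]. Speed limits (degrees/s): [159.86, 159.86, 180, 180, 180, 180].

INTERFACE

Orientations are given as a 3x3 rotation matrix whose columns are the frame's x, y, z axes.
In Python, from rig import bot, viewer, ticket gives the robot as it stands. The module is installed in compiled form; this text tells all that it offers.
- The arm moves only by the tool arm_command, never from a script. Its argument "targets" is a list of rows, each an object with "rot": the turn, a rotation vector about the tool's x, y, z in degrees, a list of three; "offset": the shift along the tool's x, y, z in cm, a list of three; "gripper": the closure, from 0 (fully open) to 1 (shut). A call has 1 to 8 rows; each row is the pose to reach, as a shift and turn from the pose commanded when the call began, along the tool's axes at that moment; what a row does not reach only later rows make up. A row lasts 1/10 s, in which the tool goes at most 50 mm and 8.59 degrees, less where a joint would pass 70% of its speed; a pose out of reach is approached as far as the arm can. A call with a gripper value outside its range is refused whole. The fingers move at their own pace and stop on an object; the grip force is fixed at half the most. Time passes only in rows, so rows that repeat a pose let the fingers close. It gives the time, the measured TCP pose, the force and the opening at its end, in the units of the state.
- bot.read_state(): the state, without advancing time (a new reading comes with each control period).
- viewer.capture(name): name is "scene" or "top"; returns a dict with "frame" (480x640x3 uint8, red, green, blue), "fx", "fy", "cx", "cy" (pixels), "view" (4x4, takes a point from world to camera coordinates). Camera axes: x right, y down, z forward; pixel columns grow to the right and rows downward; lengths in m; the calibration is good to about 2 mm. A picture is of the moment at which its call begins. There is no depth.
- ticket.hand_in(): hands the job in, once; it reports no verdict.
The state is a dict: "time_s": time; "joint_positions": joint angles; "qvel": joint speeds; "tau": joint torques, N m; "position": TCP position; "tcp_rot": TCP orientation; "force": force on the tool from outside, world axes, zero at the start; "moment": the same for the moment, N m; "opening": opening from 0.0 (shut) to 1.0 (fully open).
Only numpy, scipy, OpenCV 4.12 (cv2) and the standard library are available. Lean on these libraries where they do the work, as an engineer would, in place of code of your own. Each camera call takes 0.05 s, during which the arm holds its last target. There are 200 camera calls.

## Working session

There is one attempt and no reset: what is moved stays moved. The work goes in short steps, Python scripts to look and compute and a tool call to move; the robot and the scene stay as the last step left them, time stands still between calls to the robot, and variables do not carry over. Pictures are saved under pics/ and viewed, about 8 in all and at most 12, crops included, and the job is handed in when it is done.

Besides the shell and the picture viewer there is one more tool, called after "Emit:" in YAML: its name, and indented under it one key for each argument. arm_command: Moves the arm, as the interface text tells. Its arguments: {"type":"object","properties":{"targets":{"type":"array"}},"required":["targets"]}

```bash
mkdir -p pics
cat > h.py <<'E'
import numpy as np, cv2
from rig import bot, viewer, ticket
def snap(n,out=None):
    c=viewer.capture(n)
    if out: cv2.imwrite('pics/'+out,c['frame'][:,:,::-1])
    return c
def ray(c,u,v,z):
    V=np.array(c['view']);R=V[:3,:3];o=-R.T@V[:3,3]
    d=R.T@np.array([(u-c['cx'])/c['fx'],(v-c['cy'])/c['fy'],1])
    return o+d*(z-o[2])/d[2]
def proj(c,p):
    V=np.array(c['view']);q=V[:3,:3]@np.array(p)+V[:3,3]
    return c['fx']*q[0]/q[2]+c['cx'],c['fy']*q[1]/q[2]+c['cy']
def st():
    s=bot.read_state();print(s['time_s'],np.round(s['position'],4),np.round(s['tcp_rot'],3).tolist(),np.round(s['force'],1),round(s['opening'],3),np.round(s['joint_positions'],1));return s
E
python3 - <<'E'
from h import *
for n in('scene','top'):
    c=snap(n,n+'0.png');V=np.array(c['view']);print(n,c['fx'],(-V[:3,:3].T@V[:3,3]).round(3))
st()
E
```

```text
scene 455.77446571413157 [ 0.889 -0.793  0.915]
top 473.22394894467635 [0.292 0.032 1.146]
0.1 [0.2273 0.5816 0.2914] [[0.364, 0.931, -0.001], [0.931, -0.364, -0.002], [-0.002, -0.0, -1.0]] [-0.1  0.7 -0.4] 0.997 [ 58.4  30.3  82.2   0.   67.7 -10.2]
```

View pics/scene0.png

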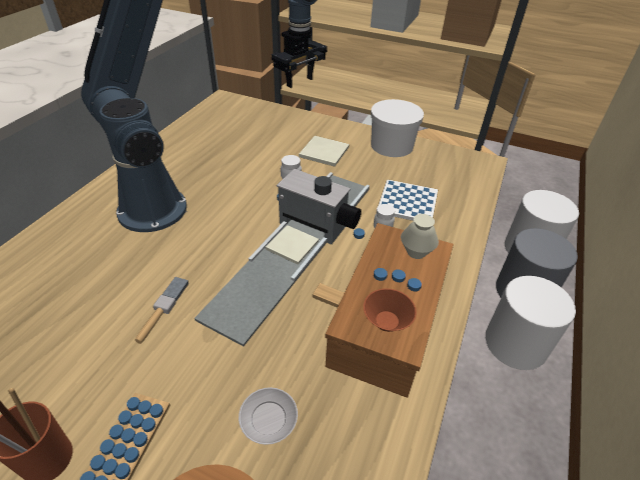

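View pics/top0.png

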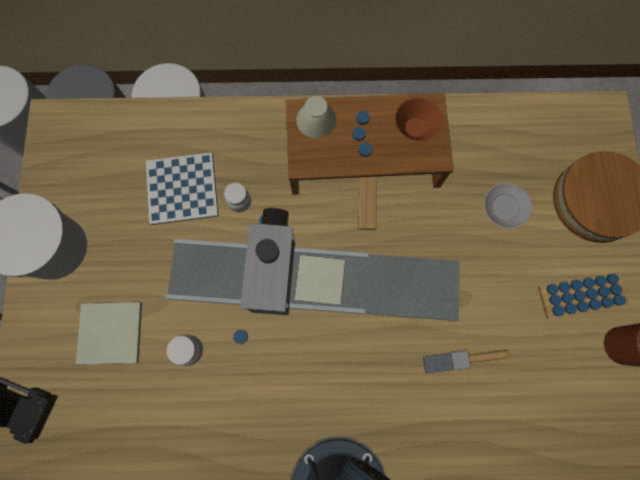

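The top view shows, with image up being +x and left being +y:
- The tile is at about (320,280) on the bed, right of the hood at (268,268).
- The stick's blade is at (367,203), with its tip at (367,229) and the shelf above it.
- The larger tile at (109,333) is the decoy.

Next I'll measure these.

Run:
```python
from h import *
c=snap('top');f=c['frame'];hsv=cv2.cvtColor(f,cv2.COLOR_RGB2HSV)
print('px samples tile',hsv[280,320],'bed',hsv[285,400],'stick',hsv[205,362],'bench',hsv[210,400],hsv[240,340])
def rect(m,z,nm,roi):
    M=np.zeros_like(m);x0,y0,x1,y1=roi;M[y0:y1,x0:x1]=m[y0:y1,x0:x1]
    M=cv2.morphologyEx(M,cv2.MORPH_OPEN,np.ones((3,3)))
    k=max(cv2.findContours(M,0,2)[0],key=cv2.contourArea)
    P=np.array([ray(c,*(p+0.0),z)[:2] for p in k[:,0]],np.float32)
    r=cv2.minAreaRect(P);print(nm,cv2.boundingRect(k),np.round(r[0],4),np.round(r[1],4),round(r[2],2));return P
g=(hsv[:,:,1]<60).astype(np.uint8)*255
tile=((hsv[:,:,2]>150)&(hsv[:,:,1]<75)).astype(np.uint8)*255
rect(tile,.022,'tile',(294,250,348,308))
bed=((hsv[:,:,1]<60)&(hsv[:,:,2]<150)).astype(np.uint8)*255
P=rect(bed,.010,'bed right',(369,240,480,330))
P2=rect(bed,.010,'bed left',(150,240,242,310))
x0,y0,x1,y1=270,170,470,330
cr=cv2.resize(f[160:330,280:460],None,fx=4.4,fy=3.5,interpolation=cv2.INTER_CUBIC)
cr=cv2.resize(f[165:315,290:470],None,fx=4,fy=4,interpolation=cv2.INTER_CUBIC)
cv2.imwrite('pics/crop1.png',cr[:,:,::-1])
```

```text
px samples tile [ 34  29 152] bed [83 11 95] stick [ 18 120 134] bench [ 19 105 131] [ 20 103 129]
tile (296, 256, 47, 47) [0.4666 0.0375] [0.1047 0.1038] 82.64
bed right (369, 254, 91, 67) [ 0.4466 -0.1892] [0.221  0.1468] 84.92
bed left (166, 240, 76, 65) [0.4935 0.3099] [0.1826 0.15  ] 84.82
```

View pics/crop1.png

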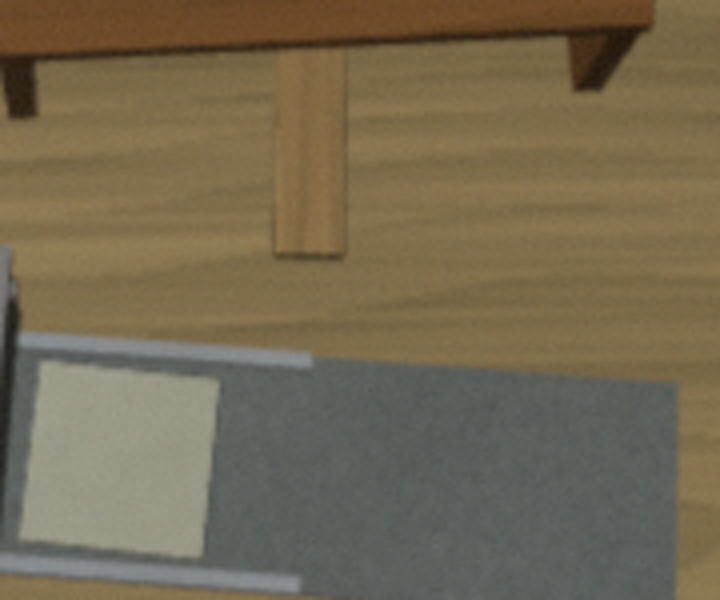

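The crop shows the stick's tip corners at (273,255) and (344,257), and its sides meet the shelf edge at (279,50) and (346,50). The tile is slightly skewed between the guide strips, and the bed's end is at x≈677. I'll turn these into world points.

Run:
```python
from h import *
c=snap('top');s=snap('scene')
q=lambda x,y,z:ray(c,290+(x-1.5)/4,165+(y-1.5)/4,z)[:2]
def show(n,*pts):
    P=np.array(pts);print(n,P.round(4).tolist());return P
t=show('tip',q(273,255,.014),q(344,257,.014));b=show('back',q(279,50,.014),q(346,50,.014))
tm,bm=t.mean(0),b.mean(0);d=tm-bm;print('tip',tm,'dir',np.degrees(np.arctan2(d[1],d[0])),'len',np.linalg.norm(d),'w',np.linalg.norm(t[0]-t[1]))
show('bedend',q(677,383,.010),ray(c,459,319,.010)[:2])
show('bed far edge',q(677,383,.01),q(315,358,.01))
show('guide ends',q(312,360,.019),q(299,585,.019))
show('tile c',q(40,361,.022),q(219,380,.022),q(203,557,.022),q(20,542,.022))
# guide strips near-beyond (left) from top0
show('beyond', ray(c,174,241,.01)[:2],ray(c,167,299,.01)[:2])
show('hood top corners',*[ray(c,u,v,.146)[:2] for u,v in((248,224),(293,225),(288,312),(243,307))])
show('jar tops',ray(c,182,350,.068)[:2],ray(c,235,195,.068)[:2],ray(c,240,337,.014)[:2])
show('shelf',*[ray(c,u,v,.126)[:2] for u,v in((289,178),(452,173))])
show('scene-stick tip',ray(s,314,293,.014)[:2],ray(s,335,302,.014)[:2])
```

```text
tip [[0.5932, -0.06], [0.5912, -0.1039]]
back [[0.7275, -0.0681], [0.7269, -0.1107]]
tip [ 0.59217669 -0.08196883] dir 176.85025782515558 len 0.13524754400821473 w 0.04392020566584935
bedend [[0.5094, -0.3048], [0.3674, -0.2939]]
bed far edge [[0.5094, -0.3048], [0.5285, -0.084]]
guide ends [[0.5254, -0.0812], [0.3895, -0.0685]]
tile c [[0.5268, 0.0841], [0.5133, -0.0242], [0.4066, -0.012], [0.4172, 0.0965]]
beyond [[0.5691, 0.3943], [0.4261, 0.4035]]
hood top corners [[0.5717, 0.191], [0.5679, 0.0925], [0.3787, 0.1033], [0.3906, 0.1981]]
jar tops [[0.3051, 0.3447], [0.666, 0.2359], [0.3334, 0.2256]]
shelf [[0.6848, 0.1026], [0.6912, -0.2708]]
scene-stick tip [[0.5957, -0.0998], [0.6554, -0.1039]]
```

```bash
cat >> h.py <<'E'
from scipy.spatial.transform import Rotation as Ro
u=np.array([.085,.9964,0]);ux=np.array([.9964,-.085,0]);H=np.array([.4763,.149,0])
def bedpt(x,y,z): return H+x*ux+y*u+[0,0,z]
def plan(p,a):
    s=bot.read_state();R=np.array(s['tcp_rot']);a=np.radians(a)
    T=np.array([[np.cos(a),np.sin(a),0],[np.sin(a),-np.cos(a),0],[0,0,-1]]).T
    T=np.column_stack([[np.cos(a),np.sin(a),0],[np.sin(a),-np.cos(a),0],[0,0,-1]])
    print('t',s['time_s'],'pos',np.round(s['position'],4),'to',np.round(p,4),'offset cm',np.round(R.T@(np.array(p)-s['position'])*100,2),'rot',np.round(Ro.from_matrix(R.T@T).as_rotvec(degrees=True),2),'open',round(s['opening'],3),'F',np.round(s['force'],1))
E
python3 -c "
from h import *
plan([.632,-.0842,.22],87);plan([.455,.23,.29],87)"
```

```text
t 0.25 pos [0.2274 0.5818 0.2918] to [ 0.632  -0.0842  0.22  ] offset cm [-47.29  61.94   7.21] rot [ -0.02   0.06 -18.36] open 1.002 F [1.  0.6 0.7]
t 0.25 pos [0.2274 0.5818 0.2918] to [0.455 0.23  0.29 ] offset cm [-24.48  34.01   0.2 ] rot [ -0.02   0.06 -18.36] open 1.002 F [1.  0.6 0.7]
```

Emit:
arm_command:
  targets:
    - {"rot": [0,0,-18.4],"offset": [-24.5,34,0.2],"gripper": 0}
    - {"rot": [0,0,-18.4],"offset": [-24.5,34,0.2],"gripper": 0}
    - {"rot": [0,0,-18.4],"offset": [-24.5,34,0.2],"gripper": 0}
    - {"rot": [0,0,-18.4],"offset": [-24.5,34,0.2],"gripper": 0}
    - {"rot": [0,0,-18.4],"offset": [-24.5,34,0.2],"gripper": 0}
    - {"rot": [0,0,-18.4],"offset": [-24.5,34,0.2],"gripper": 0}
    - {"rot": [0,0,-18.4],"offset": [-24.5,34,0.2],"gripper": 0}
    - {"rot": [0,0,-18.4],"offset": [-24.5,34,0.2],"gripper": 0}

```text
time_s: 1.05
position: [0.4433, 0.2477, 0.2905]
tcp_rot: [[0.052, 0.999, 0.0], [0.999, -0.052, 0.0], [0.0, 0.0, -1.0]]
force: [0.3, -0.2, 0.1]
opening: 0.999
```

```bash
python3 -c "
from h import *
plan([.632,-.0842,.22],87)"
```

```text
t 1.05 pos [0.4433 0.2477 0.2905] to [ 0.632  -0.0842  0.22  ] offset cm [-32.17  20.55   7.05] rot [ 0.02 -0.01  0.05] open 0.999 F [ 0.3 -0.2  0.1]
```

Emit:
arm_command:
  targets:
    - {"rot": [0,0,0],"offset": [-22,14,0],"gripper": 0}
    - {"rot": [0,0,0],"offset": [-22,14,0],"gripper": 0}
    - {"rot": [0,0,0],"offset": [-22,14,0],"gripper": 0}
    - {"rot": [0,0,0],"offset": [-22,14,0],"gripper": 0}
    - {"rot": [0,0,0],"offset": [-32.2,20.5,7],"gripper": 0}
    - {"rot": [0,0,0],"offset": [-32.2,20.5,7],"gripper": 0}
    - {"rot": [0,0,0],"offset": [-32.2,20.5,7],"gripper": 0}
    - {"rot": [0,0,0],"offset": [-32.2,20.5,7],"gripper": 0}

```text
time_s: 1.85
position: [0.6314, -0.085, 0.2194]
tcp_rot: [[0.053, 0.999, 0.0], [0.999, -0.053, -0.0], [-0.0, 0.0, -1.0]]
force: [-0.2, 0.9, 0.7]
opening: 0.999
```

```bash
python3 -c "
from h import *
plan([.632,-.0842,.0745],87)"
```

```text
t 1.85 pos [ 0.6314 -0.085   0.2194] to [ 0.632  -0.0842  0.0745] offset cm [ 0.08  0.06 14.49] rot [ 0.    0.   -0.01] open 0.999 F [-0.2  0.9  0.7]
```

Emit:
arm_command:
  targets:
    - {"rot": [0,0,0],"offset": [0,0,4],"gripper": 0}
    - {"rot": [0,0,0],"offset": [0,0,8],"gripper": 0}
    - {"rot": [0,0,0],"offset": [0,0,11],"gripper": 0}
    - {"rot": [0,0,0],"offset": [0,0,13],"gripper": 0}
    - {"rot": [0,0,0],"offset": [0,0,14.2],"gripper": 0}
    - {"rot": [0,0,0],"offset": [0,0,14.5],"gripper": 0}
    - {"rot": [0,0,0],"offset": [0,0,14.6],"gripper": 0}
    - {"rot": [0,0,0],"offset": [0,0,14.6],"gripper": 0.3}

```text
time_s: 2.65
position: [0.6314, -0.0828, 0.0755]
tcp_rot: [[0.051, 0.999, 0.002], [0.999, -0.051, -0.001], [-0.001, 0.002, -1.0]]
force: [0.4, -0.5, 0.2]
opening: 0.966
```

Emit:
arm_command:
  targets:
    - {"rot": [0,0,0],"offset": [0,0,0],"gripper": 1}
    - {"rot": [0,0,0],"offset": [0,0,0],"gripper": 1}
    - {"rot": [0,0,0],"offset": [0,0,0],"gripper": 1}
    - {"rot": [0,0,0],"offset": [0,0,0],"gripper": 1}
    - {"rot": [0,0,0],"offset": [0,0,0],"gripper": 1}
    - {"rot": [0,0,0],"offset": [0,0,0],"gripper": 1}
    - {"rot": [0,0,0],"offset": [0,0,0],"gripper": 1}
    - {"rot": [0,0,0],"offset": [0,0,0],"gripper": 1}

```text
time_s: 3.45
position: [0.6306, -0.0829, 0.0745]
tcp_rot: [[0.052, 0.999, 0.0], [0.999, -0.052, -0.0], [-0.0, 0.0, -1.0]]
force: [-0.9, -1.0, 2.0]
opening: 0.496
```

```bash
python3 -c "
from h import *
snap('scene','s1.png')
plan([.48,-.125,.1045],87)"
```

```text
t 3.5 pos [ 0.6306 -0.0829  0.0745] to [ 0.48   -0.125   0.1045] offset cm [ -4.98 -14.83  -3.  ] rot [0.01 0.02 0.04] open 0.504 F [ 0.7 -0.8  2.6]
```

View pics/s1.png

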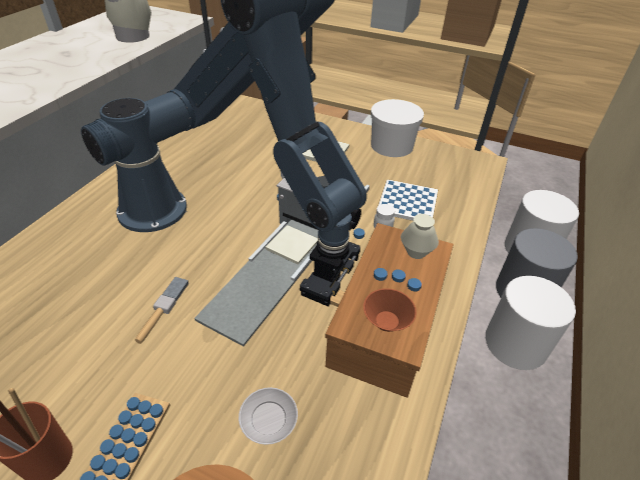

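The opening of 0.50 (about 43.5 mm) matches the 44 mm blade, and the picture shows the gripper at the shelf's front edge around (328,275). Now I'll draw the stick out.

Emit:
arm_command:
  targets:
    - {"rot": [0,0,0],"offset": [0,-0.5,-0.5],"gripper": 1}
    - {"rot": [0,0,0],"offset": [-0.5,-2.5,-1.5],"gripper": 1}
    - {"rot": [0,0,0],"offset": [-1.5,-4.5,-2.5],"gripper": 1}
    - {"rot": [0,0,0],"offset": [-2.5,-7,-3],"gripper": 1}
    - {"rot": [0,0,0],"offset": [-3.5,-9.5,-3],"gripper": 1}
    - {"rot": [0,0,0],"offset": [-4.5,-12,-3],"gripper": 1}
    - {"rot": [0,0,0],"offset": [-5,-14,-3],"gripper": 1}
    - {"rot": [0,0,0],"offset": [-5,-15,-3],"gripper": 1}

```text
time_s: 4.3
position: [0.4757, -0.1245, 0.1043]
tcp_rot: [[0.053, 0.999, -0.003], [0.999, -0.053, 0.002], [0.002, -0.003, -1.0]]
force: [-0.7, -0.5, -1.2]
opening: 0.5
```

```bash
python3 -c "
from h import *
snap('scene','s2.png')
plan(bedpt(0,-.25,.12),-4.9)"
```

```text
t 4.35 pos [ 0.4747 -0.1239  0.1042] to [ 0.455  -0.1001  0.12  ] offset cm [ 2.28 -2.1  -1.56] rot [-0.32  0.12 91.88] open 0.5 F [-2.   0.2 -1.6]
```

View pics/s2.png

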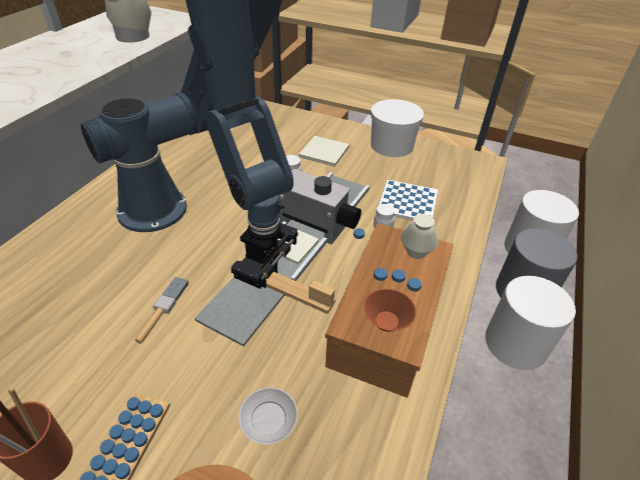

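The stick is held firmly and clear of the shelf, with its handle at about (320,293). I'll turn it into line with the bed next.

Emit:
arm_command:
  targets:
    - {"rot": [0,0,0],"offset": [0,-1,-1],"gripper": 1}
    - {"rot": [0,0,8],"offset": [0,-2,-2],"gripper": 1}
    - {"rot": [0,0,16],"offset": [0,-2,-2],"gripper": 1}
    - {"rot": [0,0,24],"offset": [0.4,-2,-2],"gripper": 1}
    - {"rot": [0,0,32],"offset": [0.8,-2,-2],"gripper": 1}
    - {"rot": [0,0,40],"offset": [1.2,-2,-2],"gripper": 1}
    - {"rot": [0,0,48],"offset": [1.6,-2,-2],"gripper": 1}
    - {"rot": [0,0,56],"offset": [2,-2,-2],"gripper": 1}

```text
time_s: 5.15
position: [0.4603, -0.1035, 0.1251]
tcp_rot: [[0.859, 0.511, 0.002], [0.511, -0.859, -0.001], [0.001, 0.002, -1.0]]
force: [-0.7, -0.9, -1.5]
opening: 0.503
```

```bash
python3 -c "
from h import *
plan(bedpt(0,-.25,.12),-4.9)"
```

```text
t 5.15 pos [ 0.4603 -0.1035  0.1251] to [ 0.455  -0.1001  0.12  ] offset cm [-0.27 -0.57  0.51] rot [ 0.07 -0.11 35.66] open 0.503 F [-0.7 -0.9 -1.5]
```

Emit:
arm_command:
  targets:
    - {"rot": [0,0,8],"offset": [-0.2,-0.5,0],"gripper": 1}
    - {"rot": [0,0,16],"offset": [-0.2,-0.5,0],"gripper": 1}
    - {"rot": [0,0,24],"offset": [-0.2,-0.5,0],"gripper": 1}
    - {"rot": [0,0,32],"offset": [-0.2,-0.5,0],"gripper": 1}
    - {"rot": [0,0,35.7],"offset": [-0.2,-0.5,0],"gripper": 1}
    - {"rot": [0,0,35.7],"offset": [-0.2,-0.5,0],"gripper": 1}
    - {"rot": [0,0,35.7],"offset": [-0.2,-0.5,0.5],"gripper": 1}
    - {"rot": [0,0,35.7],"offset": [-0.2,-0.5,0.5],"gripper": 1}

```text
time_s: 5.95
position: [0.4551, -0.1005, 0.1191]
tcp_rot: [[0.997, -0.08, -0.0], [-0.08, -0.997, 0.0], [-0.0, -0.0, -1.0]]
force: [-0.2, 0.2, -2.1]
opening: 0.501
```

```bash
python3 -c "
from h import *
snap('scene','s3.png');snap('top','t3.png')
a=cv2.imread('pics/s3.png')[170:370,180:360];b=cv2.imread('pics/t3.png')[200:360,280:490]
a=cv2.resize(a,(360,400));b=cv2.resize(b,(420,320));b=cv2.copyMakeBorder(b,0,80,0,0,0)
cv2.imwrite('pics/m3.png',np.hstack([a,b]))
plan(bedpt(0,-.25,.0845),-4.9)"
```

```text
t 6.05 pos [ 0.455  -0.1005  0.1192] to [ 0.455  -0.1001  0.0845] offset cm [ 0.   -0.04  3.47] rot [-0.01  0.01  0.28] open 0.5 F [-0.6 -0.5 -1.4]
```

View pics/m3.png

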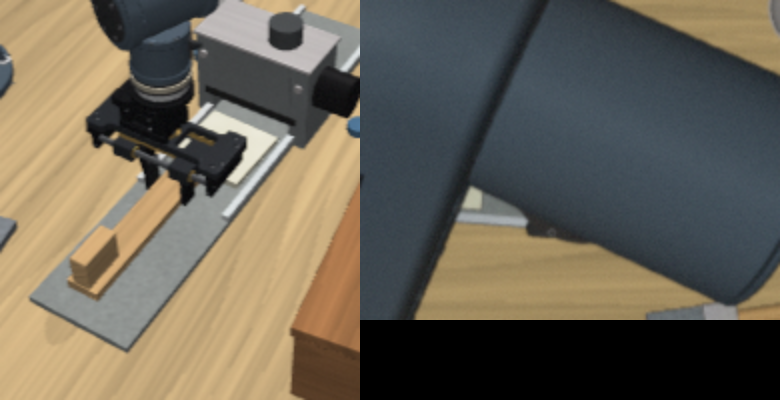

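The stick hangs level over the bed in line with it, with its handle at about (92,258) in the left panel and nothing underneath. I'll lower it and release.

Emit:
arm_command:
  targets:
    - {"rot": [0,0,0.3],"offset": [0,0,1.5],"gripper": 1}
    - {"rot": [0,0,0.3],"offset": [0,0,2.5],"gripper": 1}
    - {"rot": [0,0,0.3],"offset": [0,0,3],"gripper": 1}
    - {"rot": [0,0,0.3],"offset": [0,0,3.3],"gripper": 1}
    - {"rot": [0,0,0.3],"offset": [0,0,3.4],"gripper": 1}
    - {"rot": [0,0,0.3],"offset": [0,0,3.4],"gripper": 1}
    - {"rot": [0,0,0.3],"offset": [0,0,3.4],"gripper": 0.3}
    - {"rot": [0,0,0.3],"offset": [0,0,3.4],"gripper": 0.3}

```text
time_s: 6.85
position: [0.4553, -0.1008, 0.0857]
tcp_rot: [[0.996, -0.086, 0.001], [-0.086, -0.996, -0.001], [0.001, 0.001, -1.0]]
force: [0.1, -0.4, 0.6]
opening: 0.607
```

```bash
python3 -c "
from h import *
plan(bedpt(0,-.40,.16),-4.9)"
```

```text
t 6.85 pos [ 0.4553 -0.1008  0.0857] to [ 0.4423 -0.2496  0.16  ] offset cm [-1.000e-02  1.494e+01 -7.420e+00] rot [ 0.03 -0.07 -0.04] open 0.607 F [ 0.1 -0.4  0.6]
```

Emit:
arm_command:
  targets:
    - {"rot": [0,0,0],"offset": [0,0,0],"gripper": 0.3}
    - {"rot": [0,0,0],"offset": [0,0,0],"gripper": 0.3}
    - {"rot": [0,0,0],"offset": [0,0,-3],"gripper": 0.3}
    - {"rot": [0,0,0],"offset": [0,0,-8],"gripper": 0.3}
    - {"rot": [0,0,0],"offset": [0,4,-11],"gripper": 0.3}
    - {"rot": [0,0,0],"offset": [0,9,-12],"gripper": 0.3}
    - {"rot": [0,0,0],"offset": [0,14,-12],"gripper": 0.3}
    - {"rot": [0,0,0],"offset": [0,15,-12],"gripper": 0.3}

```text
time_s: 7.65
position: [0.443, -0.2557, 0.2068]
tcp_rot: [[0.996, -0.091, 0.005], [-0.09, -0.996, -0.006], [0.005, 0.005, -1.0]]
force: [0.2, 0.3, 0.1]
opening: 0.703
```

```bash
python3 -c "
from h import *
snap('scene','s4.png')
a=cv2.imread('pics/s4.png')[180:360,180:360];cv2.imwrite('pics/m4.png',cv2.resize(a,(600,600),interpolation=cv2.INTER_CUBIC))
st()"
```

```text
7.7 [ 0.4425 -0.2548  0.2061] [[0.996, -0.091, 0.003], [-0.091, -0.996, -0.004], [0.003, 0.004, -1.0]] [-0.  -1.4 -0.4] 0.7 [-4.250e+01  2.880e+01  1.033e+02 -1.000e-01  4.760e+01 -3.720e+01]
```

View pics/m4.png

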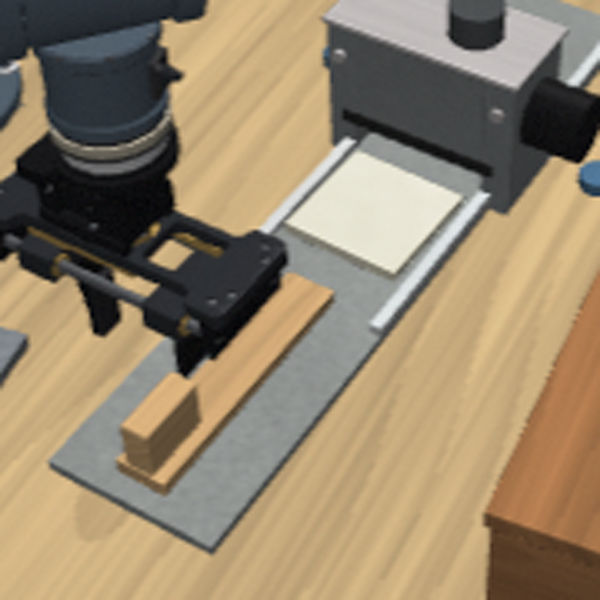

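The stick lies flat on the bed. In the crop, its handle top is at (122..198, 375..448) and its tip's right corner is at (333,293). The tile is undisturbed. I'll compute the handle position.

Run:
```python
from h import *
c=snap('scene')
k=3.3333
def b(x,y,z):
    p=ray(c,180+(x-1.2)/k,180+(y-1.2)/k,z);d=p-H;return np.round([d@ux,d@u],4)
for n,x,y,z in(('nl',122,431,.07),('nr',150,449,.07),('fr',198,399,.07),('fl',176,375,.07),('tipR',333,293,.024),('tipL',293,273,.024),('rearR',165,491,.010),('tileR',397,275,.022),('tileL',288,226,.022)):print(n,b(x,y,z))
plan(bedpt(0,-.40,.099),-4.9)
```

```text
nl [-0.0096 -0.4343]
nr [ 0.0165 -0.4369]
fr [ 0.0189 -0.385 ]
fl [-0.0077 -0.3751]
tipR [ 0.022 -0.215]
tipL [-0.0177 -0.2126]
rearR [ 0.0148 -0.4282]
tileR [ 0.0549 -0.1704]
tileL [-0.0525 -0.1678]
t 7.75 pos [ 0.4419 -0.252   0.2055] to [ 0.4423 -0.2496  0.099 ] offset cm [ 1.000e-02 -2.600e-01  1.065e+01] rot [ 0.04 -0.06 -0.27] open 0.703 F [ 0.5  0.4 -1.2]
```

Emit:
arm_command:
  targets:
    - {"rot": [0,0,0],"offset": [0.2,-0.1,3],"gripper": 0.3}
    - {"rot": [0,0,0],"offset": [0.2,-0.1,6],"gripper": 0.3}
    - {"rot": [0,0,0],"offset": [0.2,-0.1,8.5],"gripper": 0.3}
    - {"rot": [0,0,0],"offset": [0.2,-0.1,10],"gripper": 0.3}
    - {"rot": [0,0,0],"offset": [0.2,-0.1,10.4],"gripper": 0.3}
    - {"rot": [0,0,0],"offset": [0.2,-0.1,10.5],"gripper": 0.3}
    - {"rot": [0,0,0],"offset": [0.2,-0.1,10.5],"gripper": 0.3}
    - {"rot": [0,0,0],"offset": [0.2,-0.1,10.5],"gripper": 1}

```text
time_s: 8.55
position: [0.4445, -0.2491, 0.1012]
tcp_rot: [[0.996, -0.086, 0.001], [-0.086, -0.996, -0.001], [0.001, 0.001, -1.0]]
force: [0.3, -0.1, -0.7]
opening: 0.667
```

Emit:
arm_command:
  targets:
    - {"rot": [0,0,0],"offset": [0,0,0],"gripper": 1}
    - {"rot": [0,0,0],"offset": [0,0,0],"gripper": 1}
    - {"rot": [0,0,0],"offset": [0,0,0],"gripper": 1}
    - {"rot": [0,0,0],"offset": [0,0,0],"gripper": 1}
    - {"rot": [0,0,0],"offset": [0,0,0],"gripper": 1}
    - {"rot": [0,0,0],"offset": [0,0,0],"gripper": 1}
    - {"rot": [0,0,0],"offset": [0,0,0],"gripper": 1}
    - {"rot": [0,0,0],"offset": [0,0,0],"gripper": 1}

```text
time_s: 9.35
position: [0.4437, -0.2492, 0.1005]
tcp_rot: [[0.996, -0.086, -0.001], [-0.086, -0.996, 0.0], [-0.001, -0.0, -1.0]]
force: [-2.2, -0.5, 3.8]
opening: 0.275
```

```bash
python3 -c "
from h import *
plan(bedpt(0,-.40,.100),-4.9);s=st();d=np.array(s['position'])-H;print(d@ux,d@u)
for y in(-.36,-.12):plan(bedpt(0,y,.101),-4.9)"
```

```text
t 9.35 pos [ 0.4437 -0.2492  0.1005] to [ 0.4423 -0.2496  0.1   ] offset cm [-0.14  0.05  0.05] rot [-0.01  0.04 -0.06] open 0.275 F [-2.2 -0.5  3.8]
9.35 [ 0.4437 -0.2492  0.1005] [[0.996, -0.086, -0.001], [-0.086, -0.996, 0.0], [-0.001, -0.0, -1.0]] [-2.2 -0.5  3.8] 0.275 [-41.9  39.8 106.8  -0.   33.5 -36.9]
0.001400271089639242 -0.3995063087344209
t 9.35 pos [ 0.4437 -0.2492  0.1005] to [ 0.4457 -0.2097  0.101 ] offset cm [-0.15 -3.95 -0.05] rot [-0.01  0.04 -0.06] open 0.275 F [-2.2 -0.5  3.8]
t 9.35 pos [ 0.4437 -0.2492  0.1005] to [0.4661 0.0294 0.101 ] offset cm [ -0.18 -27.95  -0.05] rot [-0.01  0.04 -0.06] open 0.275 F [-2.2 -0.5  3.8]
```

Emit:
arm_command:
  targets:
    - {"rot": [0,0,0],"offset": [-0.1,-2,-0.1],"gripper": 1}
    - {"rot": [0,0,0],"offset": [-0.1,-4,-0.1],"gripper": 1}
    - {"rot": [0,0,0],"offset": [-0.1,-5,-0.1],"gripper": 1}
    - {"rot": [0,0,0],"offset": [-0.1,-6,-0.1],"gripper": 1}
    - {"rot": [0,0,0],"offset": [-0.1,-7,-0.1],"gripper": 1}
    - {"rot": [0,0,0],"offset": [-0.1,-8,-0.1],"gripper": 1}
    - {"rot": [0,0,0],"offset": [-0.1,-9,-0.1],"gripper": 1}
    - {"rot": [0,0,0],"offset": [-0.1,-10,-0.1],"gripper": 1}

```text
time_s: 10.15
position: [0.4518, -0.1488, 0.1013]
tcp_rot: [[0.996, -0.087, 0.0], [-0.087, -0.996, -0.0], [0.0, 0.0, -1.0]]
force: [0.5, -2.0, -1.7]
opening: 0.275
```

```bash
python3 -c "
from h import *
snap('scene','s5.png')
a=cv2.imread('pics/s5.png')[160:340,200:380];cv2.imwrite('pics/m5.png',cv2.resize(a,(600,600),interpolation=cv2.INTER_CUBIC))
plan(bedpt(0,-.115,.1015),-4.9)"
```

```text
t 10.2 pos [ 0.4512 -0.1472  0.1013] to [0.4665 0.0344 0.1015] offset cm [ -0.04 -18.23   0.  ] rot [-0.08  0.09 -0.04] open 0.272 F [ 0.5 -0.9 -0.9]
```

View pics/m5.png

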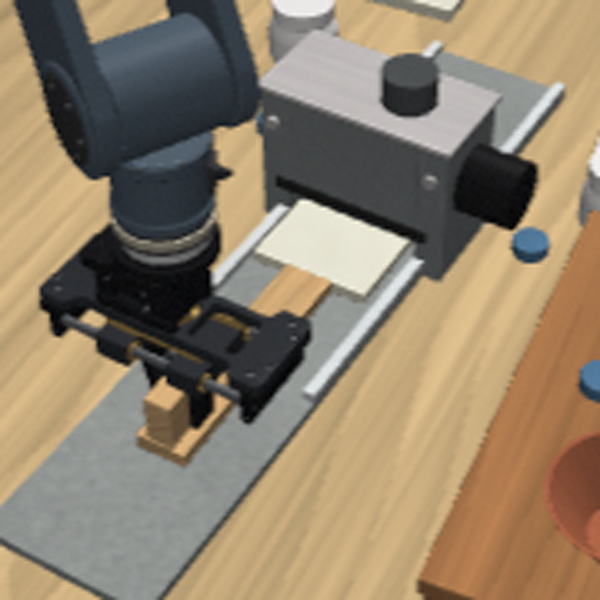

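The tile is entering the slot square, with the stick's tip centred behind it. I'll keep pushing.

Emit:
arm_command:
  targets:
    - {"rot": [0,0,0],"offset": [0,-1.2,0],"gripper": 1}
    - {"rot": [0,0,0],"offset": [0,-2.4,0],"gripper": 1}
    - {"rot": [0,0,0],"offset": [0,-3.6,0],"gripper": 1}
    - {"rot": [0,0,0],"offset": [0,-4.8,0],"gripper": 1}
    - {"rot": [0,0,0],"offset": [0,-6,0],"gripper": 1}
    - {"rot": [0,0,0],"offset": [0,-7.2,0],"gripper": 1}
    - {"rot": [0,0,0],"offset": [0,-8.4,0],"gripper": 1}
    - {"rot": [0,0,0],"offset": [0,-9.6,0],"gripper": 1}

```text
time_s: 11.0
position: [0.46, -0.0528, 0.1013]
tcp_rot: [[0.996, -0.086, -0.0], [-0.086, -0.996, 0.0], [-0.0, -0.0, -1.0]]
force: [-0.0, -2.0, -1.3]
opening: 0.272
```

Emit:
arm_command:
  targets:
    - {"rot": [0,0,0],"offset": [0,-1.2,0],"gripper": 1}
    - {"rot": [0,0,0],"offset": [0,-2.4,0],"gripper": 1}
    - {"rot": [0,0,0],"offset": [0,-3.6,0],"gripper": 1}
    - {"rot": [0,0,0],"offset": [0,-4.8,0],"gripper": 1}
    - {"rot": [0,0,0],"offset": [0,-6,0],"gripper": 1}
    - {"rot": [0,0,0],"offset": [0,-7,0],"gripper": 1}
    - {"rot": [0,0,0],"offset": [0,-8,0],"gripper": 1}
    - {"rot": [0,0,0],"offset": [0,-8.6,0],"gripper": 1}

```text
time_s: 11.8
position: [0.4674, 0.0328, 0.1013]
tcp_rot: [[0.996, -0.086, -0.0], [-0.086, -0.996, 0.0], [-0.0, -0.0, -1.0]]
force: [0.3, -1.9, -0.9]
opening: 0.274
```

```bash
python3 -c "
from h import *
snap('scene','s6.png');snap('top','t6.png')
a=cv2.imread('pics/s6.png')[140:320,220:400];b=cv2.imread('pics/t6.png')[200:340,150:350]
b=cv2.copyMakeBorder(cv2.resize(b,(400,280)),0,120,0,0,0)
cv2.imwrite('pics/m6.png',np.hstack([cv2.resize(a,(400,400)),b]))
plan(bedpt(0,-.115,.1015),-4.9);plan(bedpt(0,-.385,.1015),-4.9)"
```

```text
t 11.9 pos [0.4673 0.0328 0.1013] to [0.4665 0.0344 0.1015] offset cm [-0.09 -0.16 -0.02] rot [-0.02  0.02 -0.  ] open 0.275 F [-0.3  0.2 -1.3]
t 11.9 pos [0.4673 0.0328 0.1013] to [ 0.4436 -0.2346  0.1015] offset cm [-8.000e-02  2.684e+01 -2.000e-02] rot [-0.02  0.02 -0.  ] open 0.275 F [-0.3  0.2 -1.3]
```

View pics/m6.png

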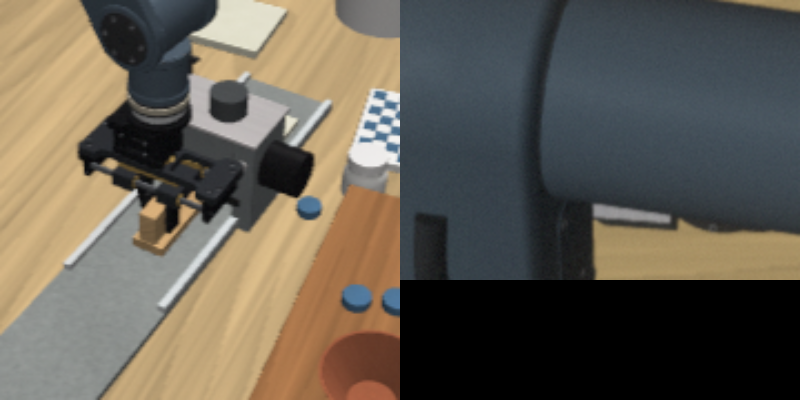

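The tile is showing beyond the hood at (290,122) in the left panel. I'll draw the stick back along the bed.

Emit:
arm_command:
  targets:
    - {"rot": [0,0,0],"offset": [0,2,0],"gripper": 1}
    - {"rot": [0,0,0],"offset": [0,5.5,0],"gripper": 1}
    - {"rot": [0,0,0],"offset": [-0.1,9.5,0],"gripper": 1}
    - {"rot": [0,0,0],"offset": [-0.1,13.5,0],"gripper": 1}
    - {"rot": [0,0,0],"offset": [-0.1,17.5,0],"gripper": 1}
    - {"rot": [0,0,0],"offset": [-0.1,21.5,0],"gripper": 1}
    - {"rot": [0,0,0],"offset": [-0.1,25,0],"gripper": 1}
    - {"rot": [0,0,0],"offset": [-0.1,26.8,0],"gripper": 1}

```text
time_s: 12.7
position: [0.4435, -0.2388, 0.1014]
tcp_rot: [[0.996, -0.09, 0.002], [-0.09, -0.996, -0.002], [0.002, 0.002, -1.0]]
force: [-0.5, 0.5, -1.6]
opening: 0.273
```

```bash
python3 -c "
from h import *
st();snap('top','t7.png');b=cv2.imread('pics/t7.png');cv2.imwrite('pics/m7.png',cv2.resize(b[200:350,140:340],(800,600),interpolation=cv2.INTER_CUBIC))"
```

```text
12.7 [ 0.4435 -0.2388  0.1014] [[0.996, -0.09, 0.002], [-0.09, -0.996, -0.002], [0.002, 0.002, -1.0]] [-0.5  0.5 -1.6] 0.273 [-41.   39.5 107.6   0.   32.7 -35.9]
```

View pics/m7.png

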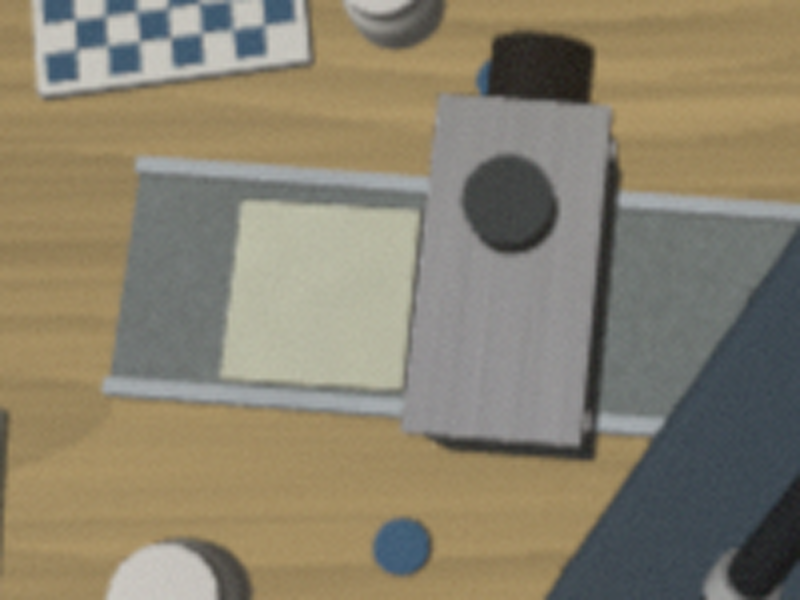

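The tile is wholly visible beyond the hood, at crop x 222–420, and square between the guides. I'll lay the stick down on the bed and back off.

Emit:
arm_command:
  targets:
    - {"rot": [0,0,0],"offset": [0,0,0.1],"gripper": 1}
    - {"rot": [0,0,0],"offset": [0,0,0.1],"gripper": 1}
    - {"rot": [0,0,0],"offset": [0,0,0.1],"gripper": 1}
    - {"rot": [0,0,0],"offset": [0,0,0.1],"gripper": 0.4}
    - {"rot": [0,0,0],"offset": [0,0,0.1],"gripper": 0.4}
    - {"rot": [0,0,0],"offset": [0,0,0.1],"gripper": 0.4}
    - {"rot": [0,0,0],"offset": [0,0,0.1],"gripper": 0.4}
    - {"rot": [0,0,0],"offset": [0,0,0.1],"gripper": 0.4}

```text
time_s: 13.55
position: [0.4432, -0.2348, 0.1003]
tcp_rot: [[0.996, -0.086, -0.0], [-0.086, -0.996, 0.0], [-0.0, -0.0, -1.0]]
force: [0.9, 0.7, 0.0]
opening: 0.582
```

Emit:
arm_command:
  targets:
    - {"rot": [0,0,0],"offset": [0,0,0],"gripper": 0.4}
    - {"rot": [0,0,0],"offset": [0,0,-2],"gripper": 0.4}
    - {"rot": [0,0,0],"offset": [0,0,-6],"gripper": 0.4}
    - {"rot": [0,0,0],"offset": [0,0,-11],"gripper": 0.4}
    - {"rot": [0,0,0],"offset": [0,4,-15],"gripper": 0.4}
    - {"rot": [0,0,0],"offset": [0,8,-18],"gripper": 0.4}
    - {"rot": [0,0,0],"offset": [0,10,-18],"gripper": 0.4}
    - {"rot": [0,0,0],"offset": [0,10,-18],"gripper": 0.4}

```text
time_s: 14.35
position: [0.4351, -0.3389, 0.2824]
tcp_rot: [[0.996, -0.09, 0.004], [-0.09, -0.996, -0.006], [0.005, 0.006, -1.0]]
force: [0.3, -0.0, 0.4]
opening: 0.596
```

Run:
```python
from h import *
st();snap('scene','s8.png');c=snap('top')
for n,x,y in(('fl',240,200),('rl',420,211),('rr',402,390),('fr',220,376)):
    d=ray(c,140+(x-1.5)/4,200+(y-1.5)/4,.022)-H;print(n,np.round([d@ux,d@u],4))
```

```text
14.35 [ 0.4351 -0.3389  0.2824] [[0.996, -0.09, 0.004], [-0.09, -0.996, -0.006], [0.005, 0.006, -1.0]] [ 0.3 -0.   0.4] 0.596 [-49.5  25.2  93.6  -0.   60.9 -44.3]
fl [0.052  0.1832]
rl [0.0527 0.0733]
rr [-0.0563  0.0725]
fr [-0.0555  0.1815]
```

View pics/s8.png

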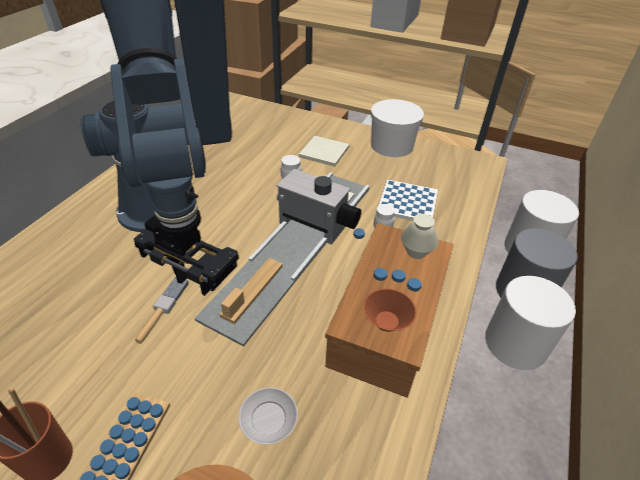

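The stick lies flat on the bed at about (252,290), clear of the hood. The tile is past the hood with its rear edge at y = +73 mm, against the hood's exit at +45. The gripper is free and the bystanders haven't moved. I'll hand it in.

```bash
python3 -c "
from h import *
print(ticket.hand_in())"
```

```text
the job is handed in; nothing more can be done
None
```

The tile is through the hood and lies flat between the guide strips. The job is handed in; no verdict was reported.

- **What I did:** I drew the stick out from under the shelf by its blade, set it down on the feed bed behind the tile and let go. I then took it by the handle and pushed the tile through. Last, I drew the stick back out of the hood, laid it on the bed and raised the gripper clear.
- **Tile:** in the hood's frame its corners came out at y ≈ +73 to +182 mm. That leaves about 28 mm between its rear edge and the hood's exit face. It is square to within about a degree.
- **Stick and bystanders:** the last picture shows the stick flat on the bed well before the hood. By eye, the bystanders I could see had not moved. The far game piece and part of the brush were checked only in these pictures, not measured.
- **Forces and time:** the wrist force stayed under about 5 N in every reading I took. The whole job took about 14.4 s.
- **Failed checks:** none failed. The top view of the push itself was blocked by the arm, so I confirmed the tile's place after drawing the stick back.

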